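# Open the high stock hatch with the hook pole

## Task

Take the short hook pole from its wooden rest by its black grip, hook it into the steel eye of the hatch on the stock rack, and with it gently swing the hatch all the way down, keeping the hand itself off the rack. Then unhook the pole and lay it back in both yokes of its rest, as it lay before, leaving the hatch down and the other things on the table where they are.

Things in the scene. Friction and masses are not known exactly. Their poses are not given: they have to be found in the camera images.
- rack: Fixed stock rack with an open-topped plywood bin behind the hatch. Origin on the table under the middle of the shut hatch's panel; x points into the rack (away from its front), y left seen from the front, z up. 22 mm square wooden uprights, 450 mm high, at x = 16 and 160, y = +-92 mm. A wire shelf juts out over the front (see shelf_bar).
- shelf_bar (a point): Middle of the wire shelf's 12 mm front bar: 220 mm in front of the hatch, 440 mm up, reaching 98 mm to either side. Side bars (10 mm) and cross bars (8 mm, at rack x = -130, 20, 90, 160 mm) lie behind it at that height, a brace under each side bar from x = -100 mm to the upright. A gripper pointing straight down on a level pole strikes this bar; reach beneath it with the pole sloping up to its hook by about 35 degrees.
- hatch (a joint): Angle of the hatch in rad: 0 = shut (upright), 1.35 = fully down at its stop; it grows as the top edge swings out to the rack's front (-x of the rack) and down. Plywood flap 144 mm wide, 8 mm thick, its panel from 4 to 102 mm above the hinge when shut. The hinge is stiff (0.11 N m) and keeps the hatch where it is left; it takes about 1 N at the eye.
- hatch_hinge (a point): Middle of the hatch's hinge line (horizontal, along the rack's y axis), 205 mm above the table at the hatch's lower edge, on the rack's x = 0 plane; axes as the rack's.
- eye_bar (a point): Middle of the eye's outer bar. The eye is a closed steel loop of 6 mm bar at the middle of the hatch's top edge, opening 42 mm wide (y), 40 mm deep. Hatch shut: loop slants 45 degrees outward and up, this bar 36.5 mm in front of the hinge line and 124.5 mm above it. Turns with the hatch. A hook tip let down from above between bar and panel is through the eye, shut or fully down, and lifts straight out.
- pole: Hook pole, about 100 g, balancing some 80 mm from its origin. Origin: centre of its black grip (18 x 18 mm, x = -35 to 30 mm); +x to the hook, z up as it lies in its rest. Wooden shaft 12 x 12 mm to x = 170 mm, then a hook of 8 mm steel bar: straight to x = 192, bent at (198, 0, -10), back to its tip at (178, 0, -40) mm, so it opens down and back; at 35 degrees of slope the tip hangs upright.
- hook_seat (a point): Point in the hook's bend where a caught bar lies: (189, 0, -8) mm in the pole's frame.
- hook_tip (a point): Middle of the hook's rounded tip end: (178, 0, -40) mm in the pole's frame, 4 mm radius.
- rest: Wooden pole rest, base 170 x 70 x 12 mm, origin centre of its underside, x along the pole to its hook. Two yokes at x = -43.5 and 43.5 mm, 8 mm thick, floor 75 mm above the table between flared cheeks (about 14 mm apart at the floor, 31 mm at the tops, 95 mm up). The shaft lies level in both, hook hanging down. It stands in the nearer or the farther of two places.
- rest_seat (a point): Where the pole's origin belongs when it lies in the rest: (-91.5, 0, 81) mm in the rest's frame; axes as the rest's.
- tape_roll: Roll of tape lying flat in front of the rack, 84 mm across, 30 mm high, fixed in place; origin at the centre of its underside.
- stock_carton: Cardboard carton 90 x 170 x 60 mm, fixed, beside the rest; origin at the centre of its underside.
- hanger: Wooden coat hanger lying flat, 220 mm wide, 14 mm thick; origin at the middle between its ends.
- mug: White mug, 80 mm across, 90 mm high; origin at the centre of its underside.
- screwdriver: Screwdriver lying on the table; origin under its middle.
- small_box: Cardboard box 110 x 75 x 40 mm; origin at the centre of its underside.
- jar: Clear jar with a black lid, 60 mm across, 90 mm high; origin at the centre of its underside.
Things that resemble listed ones, but are neither listed nor needed, are in the scene too. Of the things that look like the pole, the smaller one is meant.

How it is judged:
By the outcome, as a careful person would: the job done as asked, in the order asked, and still so for the second after the job is handed in, with the robot touching nothing.
It also fails if it takes over 58 s, if anything falls off the work surface, if the arm or the gripper's body presses on something with over 40 N, if the wrist force passes 120 N, or if a joint passes its speed limit or range.

## Robot

A 6-joint arm with a two-finger parallel gripper is mounted at the origin on the work surface. World frame = base frame: x ahead of the robot, y to its left, z up, the work surface at z = 0. Lengths are in m, angles in rad, forces in N, time in s.
With the tool pointing down it reaches from about 0.425 to 0.95 m from the base axis. Payload 3.5 kg.
Tool frame: the origin (TCP) lies between the finger pads; the fingertips stand 25 mm ahead of it and the grasp point (between the pads) lies 6 mm ahead of it (ctrl.finger_overhang is the distance from the TCP to the fingertips, in m); x points along the fingers, y is the direction in which the jaws open and shut, and the axes are right-handed (so a half turn about x gives the same grasp; the last joint's range is limited). The gripper opens to 85 mm and grips with 20 to 120 N. Pads are 22 mm wide; open, the fingers measure 114 mm over their backs; the gripper's body (76 mm by 85 mm) begins 54 mm behind the grasp point. The pads swing forward as they close: fully open they stand 13 mm farther back than shut.
Start: joints at [0.995, 0.286, 1.577, -0, 1.279, -0.15], TCP at [0.279, 0.615, 0.256] pointing down, gripper open.
Joint ranges: [-2.77, 2.77], [-0.9, 2.22], [0.21, 2.48], [-1.53, 4.67], [0.24, 2.81], [-2.84, 2.84]. Speed limits (rad/s): [2.79, 2.79, 3.14, 3.14, 3.14, 3.14].

## Interface

Orientations are given as a unit quaternion [x, y, z, w].
In Python, from plant import ctrl gives the robot as it stands.
- The arm moves only by the tool play_rows, never from a script. Its argument "targets" is a list of rows, each an object with "delta_pos": the shift along the world's x, y, z normalised to -1 to 1, where 1 is 1000 mm, a list of three; "delta_rot": the turn, a rotation vector about the world's x, y, z normalised to -1 to 1, where 1 is pi rad, a list of three; "claw": the finger opening in mm, from 0 to 85.4. In form: [{"delta_pos": [tx, ty, tz], "delta_rot": [wx, wy, wz], "claw": claw}, ...]. A call has 1 to 20 rows; each row is the pose to reach, as a shift and turn from the pose measured when the call began, turning the shorter way round; what a row does not reach only later rows make up. A row lasts 1/12 s, in which the tool goes at most 41.7 mm and 7.16 degrees, less where a joint would pass 70% of its speed; a pose out of reach is approached as far as the arm can. A call with a number of a shift or a turn outside -1 to 1 is refused whole. A call with a gripper value outside its range is refused whole. The fingers move at their own pace and stop on an object; "newtons" is the grip in N (left out, the last holds). Time passes only in rows, so rows that repeat a pose let the fingers close. It gives the time, the measured TCP pose, the force and the opening at its end, in the units of the state.
- ctrl.get_state(): the state, without advancing time (a new reading comes with each control period).
- ctrl.read_camera(name): name is "side" or "top" or "wrist"; returns the picture (420x560x3 uint8, blue, green, red); there is no depth.
- ctrl.calibration(name): a dict with "fx", "fy", "cx", "cy" (pixels), "camera_from_world" (4x4, takes a point from world to camera coordinates). Camera axes: x right, y down, z forward; pixel columns grow to the right and rows downward; lengths in m; the calibration is good to about 2 mm. The wrist camera is an equidistant fisheye: a pixel r from the principal point sees the ray r / f radians off the axis. A picture is of the moment at which its call begins: read the wrist's pose just before it. calibration takes no time and is no camera call; for the wrist camera it gives the pose at the moment of the call.
- ctrl.sign_off(): hands the job in, once; it reports no verdict.
The state is a dict: "time": time; "qpos": joint angles; "dq": joint speeds; "joint_efforts": joint torques, N m; "eef_pos": TCP position; "tcp_rot": TCP orientation; "contact_force": force on the tool from outside, world axes, zero at the start; "wrist_torque": the same for the moment, N m; "opening": opening from 0.0 (shut) to 1.0 (fully open).
Only numpy, scipy, OpenCV 4.12 (cv2) and the standard library are available. Lean on these libraries where they do the work, as an engineer would, in place of code of your own. Each camera call takes 0.05 s, during which the arm holds its last target. There are 200 camera calls.

## Working session

There is one attempt and no reset: what is moved stays moved. The work goes in short steps, Python scripts to look and compute and a tool call to move; the robot and the scene stay as the last step left them, time stands still between calls to the robot, and variables do not carry over. Pictures are saved under pics/ and viewed, about 8 in all and at most 12, crops included, and the job is handed in when it is done.

Besides the shell and the picture viewer there is one more tool, called after "Emit:" as name([rows], argument=value, ...), one row to a line, values as JSON. play_rows: Moves the arm, as the interface text tells. Its arguments: {"type":"object","properties":{"targets":{"type":"array"},"newtons":{"type":"number"}},"required":["targets"]}

```bash
ls; mkdir -p pics
python3 - <<'E'
from plant import ctrl
import cv2,json
s=ctrl.get_state();print(s)
for n in ["side","top","wrist"]:
    c=ctrl.calibration(n);print(n,c)
    im=ctrl.read_camera(n);cv2.imwrite(f"pics/{n}0.png",im)
E
```

```text
pics
{'time': 0.0, 'qpos': array([ 9.95002303e-01,  2.87195406e-01,  1.57818360e+00, -3.73592788e-06,
        1.27859244e+00, -1.49980855e-01]), 'dq': array([ 0.00139283,  0.00083067,  0.00027999, -0.00142614,  0.00043609,
       -0.00159762]), 'joint_efforts': array([ 1.63186050e-04, -4.05974579e+01, -2.92625159e+01, -1.16418973e-04,
        5.84057387e-03, -3.40946812e-06]), 'eef_pos': array([0.27844837, 0.61423328, 0.2549237 ]), 'tcp_rot': array([ 0.14862571,  0.69143789, -0.15019912,  0.69084316]), 'contact_force': array([-0.08654789,  0.01428569,  0.70490622]), 'wrist_torque': array([ 0.01990057,  0.04623246, -0.01504149]), 'opening': 0.999069486166893}
side {'fx': 463.84035052113234, 'fy': 463.84035052113234, 'cx': 276.48977182818953, 'cy': 210.54873361837073, 'camera_from_world': array([[ 0.91256891, -0.40884816, -0.00782046, -0.51055014],
       [-0.31100121, -0.68149845, -0.66244857,  0.27703186],
       [ 0.26551125,  0.60696214, -0.74906657,  1.5189229 ],
       [ 0.        ,  0.        ,  0.        ,  1.        ]])}
top {'fx': 438.34244970829417, 'fy': 438.34244970829417, 'cx': 282.6477080363278, 'cy': 216.36286268411703, 'camera_from_world': array([[ 0.05990939, -0.99819084,  0.00508951, -0.14677503],
       [-0.97599868, -0.05964539, -0.20944927,  0.58928918],
       [ 0.20937391,  0.00758062, -0.97780627,  1.53338534],
       [ 0.        ,  0.        ,  0.        ,  1.        ]])}
wrist {'fx': 325.19226210127806, 'fy': 325.19226210127806, 'cx': 276.66804602123284, 'cy': 209.05865761211692, 'camera_from_world': array([[ 0.41183233,  0.91125721, -0.00210163, -0.67409283],
       [ 0.86326779, -0.38940341,  0.32114437, -0.04163955],
       [ 0.29182674, -0.1340719 , -0.94702792,  0.38067425],
       [ 0.        ,  0.        ,  0.        ,  1.        ]])}
```

Run:
```python
import cv2
for n in ["side","top"]:
    im=cv2.imread(f"pics/{n}0.png");cv2.imwrite(f"pics/{n}0b.png",cv2.resize(im,(800,600),interpolation=cv2.INTER_CUBIC))
```

```text
(no output)
```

View pics/side0b.png

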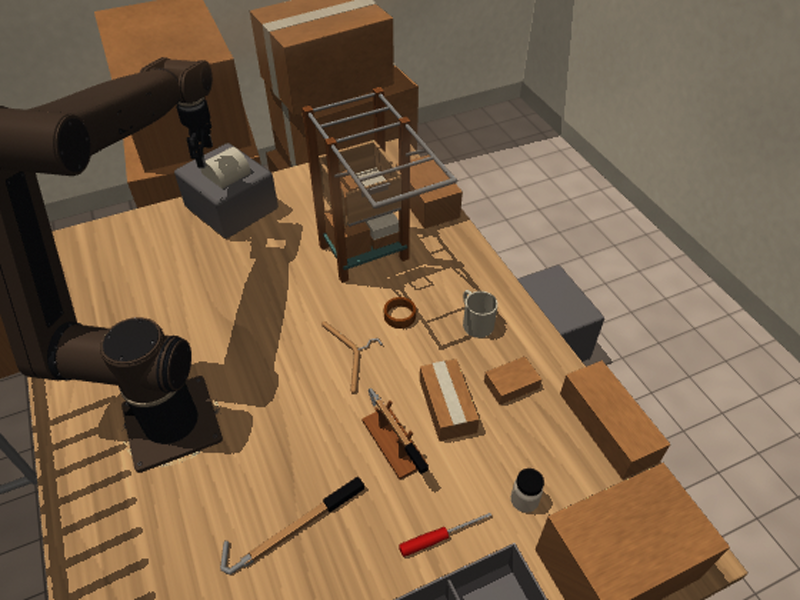

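View pics/top0b.png

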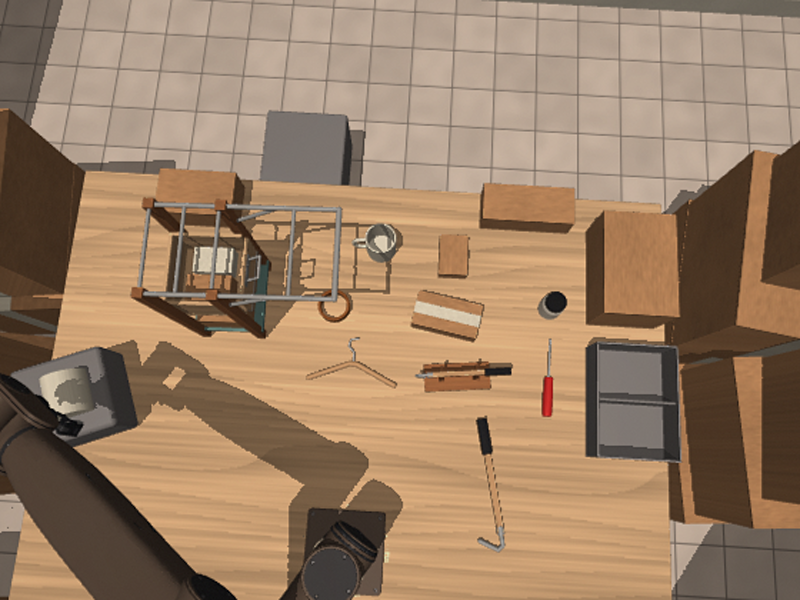

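```bash
cat > h.py <<'E'
import numpy as np,cv2
def crop(im,x0,y0,x1,y1,k):
    o=cv2.resize(im[y0:y1,x0:x1],None,fx=k,fy=k,interpolation=cv2.INTER_CUBIC)
    for x in range((x0+9)//10*10,x1,10):
        cv2.line(o,(int((x-x0+.5)*k),0),(int((x-x0+.5)*k),6),(0,255,255),1)
        if x%20==0: cv2.putText(o,str(x),(int((x-x0+.5)*k)-10,16),0,.35,(0,255,255),1)
    for y in range((y0+9)//10*10,y1,10):
        cv2.line(o,(0,int((y-y0+.5)*k)),(6,int((y-y0+.5)*k)),(0,255,255),1)
        if y%20==0: cv2.putText(o,str(y),(8,int((y-y0+.5)*k)+4),0,.35,(0,255,255),1)
    return o
def ray(cal,u,v):
    M=cal["camera_from_world"];R=M[:3,:3];t=M[:3,3]
    d=R.T@np.array([(u-cal["cx"])/cal["fx"],(v-cal["cy"])/cal["fy"],1.]);return -R.T@t,d/np.linalg.norm(d)
def onz(cal,u,v,z):
    o,d=ray(cal,u,v);return o+d*(z-o[2])/d[2]
def tri(ca,pa,cb,pb):
    oa,da=ray(ca,*pa);ob,db=ray(cb,*pb)
    s=np.linalg.lstsq(np.stack([da,-db],1),ob-oa,rcond=None)[0]
    p,q=oa+s[0]*da,ob+s[1]*db;return (p+q)/2,np.linalg.norm(p-q)
def proj(cal,P):
    M=cal["camera_from_world"];c=M[:3,:3]@np.asarray(P)+M[:3,3]
    return np.array([cal["cx"]+cal["fx"]*c[0]/c[2],cal["cy"]+cal["fy"]*c[1]/c[2]])
E
python3 - <<'E'
from h import *
t=cv2.imread("pics/top0.png");s=cv2.imread("pics/side0.png")
A=np.zeros((600,800,3),np.uint8)
a=crop(t,285,243,365,283,6);A[:a.shape[0],:a.shape[1]]=a
b=crop(s,250,265,303,340,6);A[:b.shape[0],480:480+b.shape[1]]=b
c=crop(t,325,285,365,390,3);A[245:245+c.shape[0],:c.shape[1]]=c
cv2.imwrite("pics/A.png",A)
cv2.imwrite("pics/B.png",np.vstack([crop(t,85,130,265,242,4)]))
cv2.imwrite("pics/C.png",crop(s,205,55,330,200,4))
E
```

```text
(no output)
```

View pics/A.png

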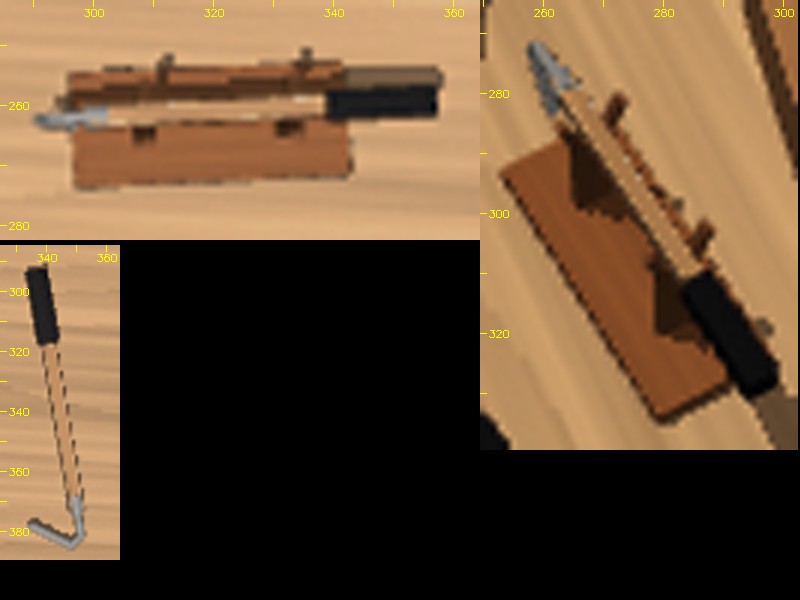

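View pics/B.png

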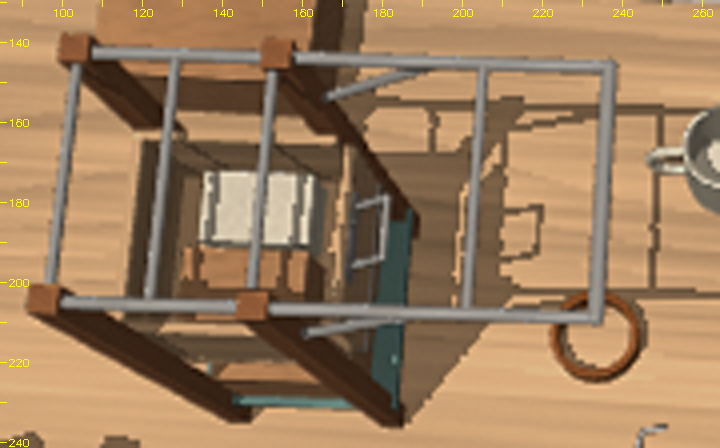

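View pics/C.png

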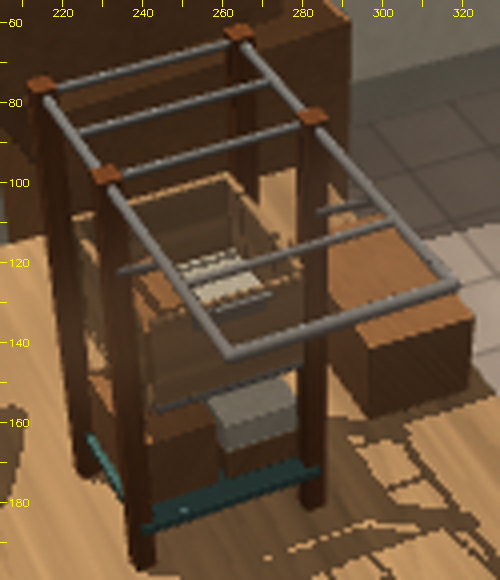

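Run:
```python
from h import *
from plant import ctrl
from scipy.spatial.transform import Rotation as Ro
T,S=ctrl.calibration("top"),ctrl.calibration("side")
R=[(-.22,-.098,.44),(-.22,.098,.44),(.016,-.092,.45),(.016,.092,.45),(.16,-.092,.45),(.16,.092,.45)]
t=[(237.5,146),(234,209.5),(153.8,142.8),(147.3,205.3),(103.5,141.3),(95.3,204)]
s=[(318.3,125.8),(262.3,143),(282.8,83.8),(231,98.3),(264.5,62.8),(214.5,75.8)]
R=np.array(R);P=[]
for r,a,b in zip(R,t,s):
    p,e=tri(T,a,S,b);P.append(p);print(r,p.round(4),round(e,4),onz(T,*a,r[2])[:2].round(3),onz(S,*b,r[2])[:2].round(3))
P=np.array(P)
def fit(A,B):
    a=A[:,:2]-A[:,:2].mean(0);b=B[:,:2]-B[:,:2].mean(0)
    th=np.arctan2((a[:,0]*b[:,1]-a[:,1]*b[:,0]).sum(),(a*b).sum());c,s_=np.cos(th),np.sin(th)
    M=np.array([[c,-s_],[s_,c]]);o=B[:,:2].mean(0)-M@A[:,:2].mean(0);return th,o,M
th,o,M=fit(R,P);print("rack",th,o,np.linalg.norm(P[:,:2]-(R[:,:2]@M.T+o),axis=1).round(4))
for n,u,v in [("tape",233.3,212.),("mugtop",266.5,169.),("handle",248,170)]:
    z=.03 if n=="tape" else .09
    p=onz(T,u,v,z);print(n,p.round(3),(M.T@(p[:2]-o)).round(3))
# pole
def A(x,y):return (285+x/6-.5,243+y/6-.5)
def B(x,y):return (250+(x-480)/6-.5,265+y/6-.5)
for n,a,b in [("grip back",A(437,101),B(764,386)),("grip front",A(327,103),B(696,276)),("steel jn",A(107,113),B(575,90)),("bend",A(40,119),B(533,44))]:
    p,e=tri(T,a,S,b);print(n,p.round(4),round(e,4),onz(T,*a,.085).round(4))
# dark mask grips
for n in("top","side"):
    im=cv2.imread(f"pics/{n}0.png");m=(im.max(2)<45).astype(np.uint8)
    k,l,st,c=cv2.connectedComponentsWithStats(m)
    for i in range(1,k):
        if 100<st[i,4]<600: print(n,st[i],c[i].round(2),cv2.minAreaRect(np.argwhere(l==i)[:,::-1].astype(np.float32)))
s0=ctrl.get_state();print(Ro.from_quat(s0["tcp_rot"]).as_matrix().round(3))
```

```text
[-0.22  -0.098  0.44 ] [0.7135 0.0273 0.44  ] 0.0004 [0.714 0.027] [0.713 0.027]
[-0.22   0.098  0.44 ] [0.5273 0.0213 0.443 ] 0.0011 [0.527 0.022] [0.529 0.025]
[ 0.016 -0.092  0.45 ] [0.7053 0.2646 0.4471] 0.0012 [0.705 0.264] [0.703 0.26 ]
[0.016 0.092 0.45 ] [0.5221 0.2605 0.4466] 0.0024 [0.523 0.259] [0.519 0.256]
[ 0.16  -0.092  0.45 ] [0.7006 0.4073 0.4479] 0.0012 [0.7   0.406] [0.699 0.404]
[0.16  0.092 0.45 ] [0.5164 0.4033 0.4479] 0.0031 [0.517 0.402] [0.514 0.4  ]
rack 1.6003835975469507 [0.61377424 0.24539516] [0.0048 0.0052 0.0005 0.002  0.0009 0.001 ]
tape [0.609 0.074 0.03 ] [-0.171  0.009]
mugtop [ 0.765 -0.041  0.09 ] [-0.291 -0.142]
handle [0.757 0.026 0.09 ] [-0.224 -0.136]
grip back [ 0.4538 -0.3831  0.0814] 0.0012 [ 0.454  -0.3826  0.085 ]
grip front [ 0.448  -0.3179  0.0863] 0.0016 [ 0.4489 -0.3182  0.085 ]
steel jn [ 0.4361 -0.19    0.0815] 0.0009 [ 0.4353 -0.1898  0.085 ]
bend [ 0.4296 -0.1508  0.0759] 0.0015 [ 0.4294 -0.1508  0.085 ]
top [382 204  14  15 159] [388.65 211.02] ((388.50006103515625, 211.00003051757812), (13.435027122497559, 13.435027122497559), 
[... 606 characters left out ...]
08.38 237.47] ((411.1855773925781, 239.0824737548828), (21.825923919677734, 29.149099349975586), 68.96248626708984)
side [  0 304  25  35 203] [ 11.61 321.25] ((11.375863075256348, 321.1103210449219), (40.69228744506836, 6.394502639770508), 48.36646270751953)
side [278 309  22  22 195] [289.01 319.23] ((287.4200134277344, 319.5600280761719), (28.200002670288086, 12.399999618530273), 53.13010025024414)
side [362 328  19  19 279] [370.63 337.13] ((371.0, 337.0), (18.0, 18.0), 0.0)
side [227 334  28  25 303] [240.36 345.71] ((240.11537170410156, 345.923095703125), (9.984602928161621, 30.785860061645508), 56.30992889404297)
[[-0.001  0.413  0.911]
 [-0.002  0.911 -0.413]
 [-1.    -0.002 -0.   ]]
```

Emit:
play_rows([
  {"delta_pos": [0.12, -0.41, 0.12], "delta_rot": [0, 0, -0.17], "claw": 85},
  {"delta_pos": [0.12, -0.41, 0.12], "delta_rot": [0, 0, -0.17], "claw": 85},
  {"delta_pos": [0.12, -0.41, 0.12], "delta_rot": [0, 0, -0.17], "claw": 85},
  {"delta_pos": [0.12, -0.41, 0.12], "delta_rot": [0, 0, -0.17], "claw": 85},
  {"delta_pos": [0.12, -0.41, 0.12], "delta_rot": [0, 0, -0.17], "claw": 85},
  {"delta_pos": [0.12, -0.41, 0.12], "delta_rot": [0, 0, -0.17], "claw": 85},
  {"delta_pos": [0.12, -0.41, 0.12], "delta_rot": [0, 0, -0.17], "claw": 85},
  {"delta_pos": [0.12, -0.41, 0.12], "delta_rot": [0, 0, -0.17], "claw": 85},
  {"delta_pos": [0.12, -0.41, 0.12], "delta_rot": [0, 0, -0.17], "claw": 60},
  {"delta_pos": [0.12, -0.41, 0.12], "delta_rot": [0, 0, -0.17], "claw": 60},
  {"delta_pos": [0.12, -0.41, 0.12], "delta_rot": [0, 0, -0.17], "claw": 60},
  {"delta_pos": [0.17, -0.66, 0.1], "delta_rot": [0, 0, -0.335], "claw": 60},
  {"delta_pos": [0.17, -0.66, 0.1], "delta_rot": [0, 0, -0.335], "claw": 60},
  {"delta_pos": [0.17, -0.66, 0.1], "delta_rot": [0, 0, -0.335], "claw": 60},
  {"delta_pos": [0.17, -0.66, 0.1], "delta_rot": [0, 0, -0.335], "claw": 60},
  {"delta_pos": [0.17, -0.66, 0.1], "delta_rot": [0, 0, -0.335], "claw": 60},
  {"delta_pos": [0.17, -0.66, 0.1], "delta_rot": [0, 0, -0.335], "claw": 60},
  {"delta_pos": [0.172, -0.96, 0.0], "delta_rot": [0, 0, -0.335], "claw": 60},
  {"delta_pos": [0.172, -0.96, 0.0], "delta_rot": [0, 0, -0.335], "claw": 60},
  {"delta_pos": [0.172, -0.96, 0.0], "delta_rot": [0, 0, -0.335], "claw": 60},
])

```text
time: 1.82
eef_pos: [0.4481, -0.1608, 0.3161]
tcp_rot: [0.476, 0.523, -0.477, 0.522]
contact_force: [1.7, 0.2, -0.7]
opening: 0.703
```

Emit:
play_rows([
  {"delta_pos": [0.003, -0.187, -0.116], "delta_rot": [0, 0, 0], "claw": 50},
  {"delta_pos": [0.003, -0.187, -0.116], "delta_rot": [0, 0, 0], "claw": 50},
  {"delta_pos": [0.003, -0.187, -0.116], "delta_rot": [0, 0, 0], "claw": 50},
  {"delta_pos": [0.003, -0.187, -0.116], "delta_rot": [0, 0, 0], "claw": 50},
  {"delta_pos": [0.003, -0.187, -0.116], "delta_rot": [0, 0, 0], "claw": 50},
  {"delta_pos": [0.003, -0.187, -0.116], "delta_rot": [0, 0, 0], "claw": 50},
  {"delta_pos": [0.003, -0.187, -0.116], "delta_rot": [0, 0, 0], "claw": 50},
  {"delta_pos": [0.003, -0.187, -0.116], "delta_rot": [0, 0, 0], "claw": 50},
])

```text
time: 2.48
eef_pos: [0.4508, -0.3475, 0.1996]
tcp_rot: [0.477, 0.523, -0.477, 0.521]
contact_force: [0.5, -0.1, 0.1]
opening: 0.583
```

Run:
```python
from h import *
from plant import ctrl
from scipy.spatial.transform import Rotation as Ro
s=ctrl.get_state();print(s["eef_pos"],s["qpos"].round(3),s["opening"]);print(Ro.from_quat(s["tcp_rot"]).as_matrix().round(3))
W=ctrl.calibration("wrist");np.save("w1.npy",W,allow_pickle=True)
im=ctrl.read_camera("wrist");cv2.imwrite("pics/w1.png",im)
def projf(c,P):
    M=c["camera_from_world"];q=M[:3,:3]@np.asarray(P)+M[:3,3];r=np.hypot(q[0],q[1]);a=np.arctan2(r,q[2])*c["fx"];return c["cx"]+a*q[0]/r,c["cy"]+a*q[1]/r
o=np.array([.4509,-.348,.081])
for k,P in (("origin",o),("front",o+.03*np.array([-.092,.9957,0])),("junction",o+.17*np.array([-.092,.9957,0]))): 
    u,v=projf(W,P);print(k,u,v);cv2.drawMarker(im,(int(u),int(v)),(0,0,255),0,10)
cv2.imwrite("pics/w1m.png",im)
T=ctrl.calibration("top");print("eye exp top",proj(T,(.6148,.2095,.3295)),"seen ~ (180,187)")
```

```text
[ 0.4508477  -0.34750031  0.19956204] [-0.835  0.11   1.889 -0.     1.145 -0.926] 0.5826738279627176
[[-0.002  0.996  0.091]
 [ 0.002  0.091 -0.996]
 [-1.    -0.002 -0.002]]
origin 277.77779582029154 213.9028726877386
front 277.8287871814748 175.83599841204412
junction 277.9257517298037 -10.803352208172072
eye exp top [178.94059042 186.21528973] seen ~ (180,187)
```

View pics/w1m.png

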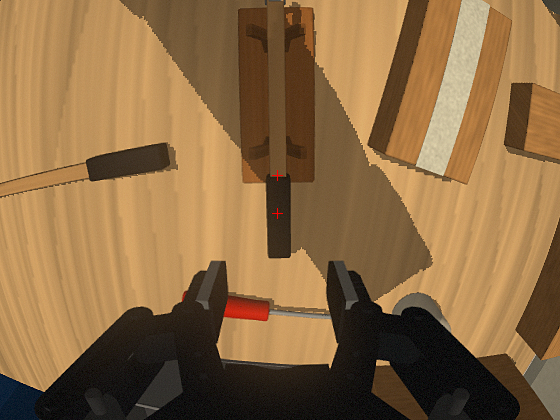

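Emit:
play_rows([
  {"delta_pos": [0, 0, -0.04], "delta_rot": [0, 0, 0], "claw": 50},
  {"delta_pos": [0, 0, -0.08], "delta_rot": [0, 0, 0], "claw": 50},
  {"delta_pos": [0, 0, -0.1], "delta_rot": [0, 0, 0], "claw": 50},
  {"delta_pos": [0, 0, -0.1126], "delta_rot": [0, 0, 0], "claw": 50},
  {"delta_pos": [0, 0, -0.1126], "delta_rot": [0, 0, 0], "claw": 50},
  {"delta_pos": [0, 0, -0.1126], "delta_rot": [0, 0, 0], "claw": 30},
  {"delta_pos": [0, 0, -0.1126], "delta_rot": [0, 0, 0], "claw": 22},
  {"delta_pos": [0, 0, -0.1126], "delta_rot": [0, 0, 0], "claw": 22},
  {"delta_pos": [0, 0, -0.1126], "delta_rot": [0, 0, 0], "claw": 14},
  {"delta_pos": [0, 0, -0.1126], "delta_rot": [0, 0, 0], "claw": 14},
  {"delta_pos": [0, 0, -0.1126], "delta_rot": [0, 0, 0], "claw": 14},
  {"delta_pos": [0, 0, -0.1126], "delta_rot": [0, 0, 0], "claw": 14},
  {"delta_pos": [0, 0, -0.1126], "delta_rot": [0, 0, 0], "claw": 14},
], newtons=80)

```text
time: 3.62
eef_pos: [0.4525, -0.3482, 0.0904]
tcp_rot: [0.476, 0.522, -0.477, 0.523]
contact_force: [0.5, 1.1, 6.3]
opening: 0.193
```

Emit:
play_rows([
  {"delta_pos": [0, 0, 0.01], "delta_rot": [0, 0, 0], "claw": 14},
  {"delta_pos": [0, 0, 0.03], "delta_rot": [0, 0, 0], "claw": 14},
  {"delta_pos": [0, 0, 0.06], "delta_rot": [0, 0, 0], "claw": 14},
  {"delta_pos": [0, 0, 0.09], "delta_rot": [0, 0, 0], "claw": 14},
  {"delta_pos": [0, 0, 0.12], "delta_rot": [0, 0, 0], "claw": 14},
  {"delta_pos": [0, 0, 0.14], "delta_rot": [0, 0, 0], "claw": 14},
  {"delta_pos": [0, 0, 0.15], "delta_rot": [0, 0, 0], "claw": 14},
  {"delta_pos": [0, 0, 0.15], "delta_rot": [0, 0, 0], "claw": 14},
  {"delta_pos": [0, 0, 0.15], "delta_rot": [0, 0, 0], "claw": 14},
])

```text
time: 4.37
eef_pos: [0.4522, -0.348, 0.24]
tcp_rot: [0.476, 0.522, -0.477, 0.523]
contact_force: [-0.6, -0.3, -2.0]
opening: 0.194
```

Run:
```python
from h import *
from plant import ctrl
from scipy.spatial.transform import Rotation as Ro
s=ctrl.get_state();print(s["eef_pos"],s["tcp_rot"],s["opening"],s["contact_force"])
Rm=Ro.from_quat(s["tcp_rot"]).as_matrix();p=s["eef_pos"];o=p+Rm@[.006,0,0]
S,T=ctrl.calibration("side"),ctrl.calibration("top")
a=ctrl.read_camera("side");b=ctrl.read_camera("top");cv2.imwrite("pics/s2.png",a);cv2.imwrite("pics/t2.png",b)
X,Y,Z=-Rm[:,2],Rm[:,1],-Rm[:,0]
def draw(im,c):
    for q in [(170,0,0),(198,0,-10),(178,0,-40),(30,0,0)]:
        P=o+(X*q[0]-Y*q[1]*1+Z*q[2])/1000;u=proj(c,P);print(q,P.round(3),u.round(1))
        out.append((u,q))
o_=[]
res=[]
for im,c in((a,S),(b,T)):
    out=[];draw(im,c);u=out[1][0];x0,y0=int(u[0])-40,int(u[1])-40
    k=crop(im,max(x0,0),max(y0,0),x0+80,y0+80,5)
    for u,q in out: cv2.drawMarker(k,(int((u[0]-x0+.5)*5),int((u[1]-y0+.5)*5)),(0,0,255),1,8)
    res.append(k)
cv2.imwrite("pics/D.png",np.hstack(res))
```

```text
[ 0.45223387 -0.34799513  0.24002124] [ 0.47635596  0.52164062 -0.47658991  0.52329544] 0.19375429777223357 [-0.64439941 -0.30975102 -2.01815085]
(170, 0, 0) [ 0.437 -0.179  0.234] [262.5 247.7]
(198, 0, -10) [ 0.434 -0.151  0.224] [258.1 243.2]
(178, 0, -40) [ 0.436 -0.171  0.194] [261.6 253.9]
(30, 0, 0) [ 0.449 -0.318  0.234] [286.7 283.3]
(170, 0, 0) [ 0.437 -0.179  0.234] [301.2 255.6]
(198, 0, -10) [ 0.434 -0.151  0.224] [292.3 256.3]
(178, 0, -40) [ 0.436 -0.171  0.194] [298.2 257.1]
(30, 0, 0) [ 0.449 -0.318  0.234] [345.1 254.2]
```

View pics/D.png

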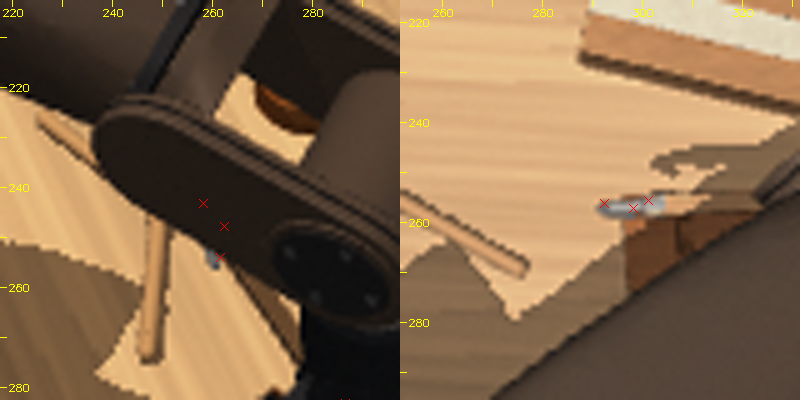

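```bash
cat >> h.py <<'E'
from scipy.spatial.transform import Rotation as Ro
TH=1.60;O=np.array([.6137,.246]);OFF=.009
def pole_pose(xr,z,slope,yr=0.,th=TH):
    "rack-frame pole origin (m), slope deg -> TCP pos, R"
    c,s=np.cos(th),np.sin(th);r=np.array([c,s,0]);a=np.radians(slope)
    X=np.cos(a)*r+np.sin(a)*np.array([0,0,1]);Y=np.array([s,-c,0]) # tool y
    tx=-np.cross(X,-Y);  # pole z = X x Ypole, Ypole=-tooly ; tool x = -pole z
    Rm=np.stack([tx,Y,np.cross(tx,Y)],1)
    c,s=np.cos(TH),np.sin(TH)
    p=np.array([O[0]+c*xr-s*yr,O[1]+s*xr+c*yr,z])
    return p-OFF*tx,Rm
def delta(state,p,Rm):
    d=p-state["eef_pos"];w=(Ro.from_matrix(Rm)*Ro.from_quat(state["tcp_rot"]).inv()).as_rotvec()/np.pi
    return d.round(4),w.round(4)
def polepts(state):
    Rm=Ro.from_quat(state["tcp_rot"]).as_matrix();o=state["eef_pos"]+OFF*Rm[:,0]
    X,Z=-Rm[:,2],-Rm[:,0]
    M=np.array([[np.cos(TH),-np.sin(TH)],[np.sin(TH),np.cos(TH)]])
    out={}
    for n,q in(("origin",(0,0)),("tip",(.178,-.04)),("seat",(.189,-.008))):
        P=o+X*q[0]+Z*q[1];out[n]=np.r_[M.T@(P[:2]-O),P[2]].round(4)
    return out
E
python3 - <<'E'
from h import *
from plant import ctrl
s=ctrl.get_state();print(s["qpos"].round(3))
Rm=Ro.from_quat(s["tcp_rot"]).as_matrix()
W=ctrl.calibration("wrist")["camera_from_world"];c=-W[:3,:3].T@W[:3,3]
print("cam in tool",Rm.T@(c-s["eef_pos"]))
for sl in (35,40):
  for w in [(-.40,.274),(-.188,.274)]:
    p,R=pole_pose(*w,sl);print(sl,w,p.round(3),R.round(2).tolist(),*delta(s,p,R))
E
```

```text
[-0.834  0.072  1.856 -0.     1.214 -0.926]
cam in tool [-0.11738733 -0.00064134 -0.08329715]
35 (-0.4, 0.274) [ 0.626 -0.159  0.281] [[-0.02, 1.0, 0.02], [0.57, 0.03, -0.82], [-0.82, 0.0, -0.57]] [0.1739 0.1883 0.0434] [ 0.1938  0.0115 -0.0195]
35 (-0.188, 0.274) [0.619 0.053 0.281] [[-0.02, 1.0, 0.02], [0.57, 0.03, -0.82], [-0.82, 0.0, -0.57]] [0.1677 0.4002 0.0434] [ 0.1938  0.0115 -0.0195]
40 (-0.4, 0.274) [ 0.626 -0.16   0.281] [[-0.02, 1.0, 0.02], [0.64, 0.03, -0.77], [-0.77, 0.0, -0.64]] [0.1739 0.1877 0.0429] [ 0.2215  0.0131 -0.0193]
40 (-0.188, 0.274) [0.619 0.052 0.281] [[-0.02, 1.0, 0.02], [0.64, 0.03, -0.77], [-0.77, 0.0, -0.64]] [0.1677 0.3996 0.0429] [ 0.2215  0.0131 -0.0193]
```

```bash
cat >> h.py <<'E'
def by(pt,xr,z,slope,yr=0.):
    "pose with tip/seat at rack (xr,yr,z)"
    q={"tip":(.178,-.04),"seat":(.189,-.008)}[pt];a=np.radians(slope)
    return pole_pose(xr-q[0]*np.cos(a)+q[1]*np.sin(a),z-q[0]*np.sin(a)-q[1]*np.cos(a),slope,yr)
E
python3 - <<'E'
from h import *
from plant import ctrl
s=ctrl.get_state()
for w in [(-.23,.347),(-.016,.347),(-.016,.300)]:
    p,R=by("tip",*w,45);print(w,p.round(3),*delta(s,p,R))
E
```

```text
(-0.23, 0.347) [ 0.625 -0.144  0.256] [0.1734 0.203  0.0178] [ 0.2492  0.0148 -0.0191]
(-0.016, 0.347) [0.619 0.07  0.256] [0.1672 0.4169 0.0178] [ 0.2492  0.0148 -0.0191]
(-0.016, 0.3) [0.619 0.07  0.209] [ 0.1672  0.4169 -0.0292] [ 0.2492  0.0148 -0.0191]
```

Emit:
play_rows([
  {"delta_pos": [0.01, 0.01, 0.03], "delta_rot": [0.03, 0.002, -0.002], "claw": 14},
  {"delta_pos": [0.03, 0.03, 0.05], "delta_rot": [0.06, 0.004, -0.005], "claw": 14},
  {"delta_pos": [0.05, 0.055, 0.05], "delta_rot": [0.09, 0.005, -0.007], "claw": 14},
  {"delta_pos": [0.07, 0.08, 0.045], "delta_rot": [0.12, 0.007, -0.01], "claw": 14},
  {"delta_pos": [0.09, 0.105, 0.04], "delta_rot": [0.15, 0.009, -0.012], "claw": 14},
  {"delta_pos": [0.11, 0.13, 0.035], "delta_rot": [0.18, 0.011, -0.014], "claw": 14},
  {"delta_pos": [0.13, 0.155, 0.03], "delta_rot": [0.21, 0.012, -0.016], "claw": 14},
  {"delta_pos": [0.15, 0.18, 0.02], "delta_rot": [0.235, 0.014, -0.018], "claw": 14},
  {"delta_pos": [0.1734, 0.203, 0.0178], "delta_rot": [0.2492, 0.0148, -0.0191], "claw": 14},
  {"delta_pos": [0.1734, 0.203, 0.0178], "delta_rot": [0.2492, 0.0148, -0.0191], "claw": 14},
  {"delta_pos": [0.1734, 0.203, 0.0178], "delta_rot": [0.2492, 0.0148, -0.0191], "claw": 14},
  {"delta_pos": [0.1734, 0.203, 0.0178], "delta_rot": [0.2492, 0.0148, -0.0191], "claw": 14},
])

```text
time: 5.47
eef_pos: [0.6245, -0.1443, 0.2542]
tcp_rot: [0.643, 0.663, -0.267, 0.274]
contact_force: [0.1, -0.7, -0.6]
opening: 0.193
```

Run:
```python
from h import *
from plant import ctrl
s=ctrl.get_state();print(s["eef_pos"],s["qpos"].round(3),s["contact_force"].round(1),s["opening"]);pp=polepts(s);print(pp)
r=[]
M=np.array([[np.cos(TH),-np.sin(TH)],[np.sin(TH),np.cos(TH)]])
for n in("side","top"):
    c=ctrl.calibration(n);im=ctrl.read_camera(n)
    w=lambda q:proj(c,np.r_[M@q[:2]+O,q[2]])
    u=w(pp["tip"]);x0,y0=int(u[0])-50,int(u[1])-60;k=crop(im,x0,y0,x0+100,y0+115,4)
    for q in list(pp.values())+[np.array([-.0365,0,.3295])]:
        v=w(q);print(n,q,v.round(1));cv2.drawMarker(k,(int((v[0]-x0+.5)*4),int((v[1]-y0+.5)*4)),(0,0,255),1,8)
    r.append(k)
cv2.imwrite("pics/E.png",np.hstack(r))
p,R=by("tip",-.016,.347,45);print(*delta(s,p,R))
```

```text
[ 0.62448188 -0.14432554  0.25419335] [-0.593  0.393  1.568  0.615  1.685 -0.712] [ 0.1 -0.7 -0.6] 0.193012609940627
{'origin': array([-0.3841,  0.0006,  0.2478]), 'tip': array([-0.23  ,  0.0004,  0.3455]), 'seat': array([-2.449e-01,  3.000e-04,  3.759e-01])}
side [-0.3841  0.0006  0.2478] [313.7 214.7]
side [-0.23    0.0004  0.3455] [291.4 160.2]
side [-2.449e-01  3.000e-04  3.759e-01] [293.8 155.7]
side [-0.0365  0.      0.3295] [265.3 128.8]
top [-0.3841  0.0006  0.2478] [291.8 196.7]
top [-0.23    0.0004  0.3455] [241.7 186.9]
top [-2.449e-01  3.000e-04  3.759e-01] [245.8 184.2]
top [-0.0365  0.      0.3295] [178.9 186.2]
[-0.0056  0.2139  0.0016] [-0.0001 -0.0008 -0.0001]
```

View pics/E.png

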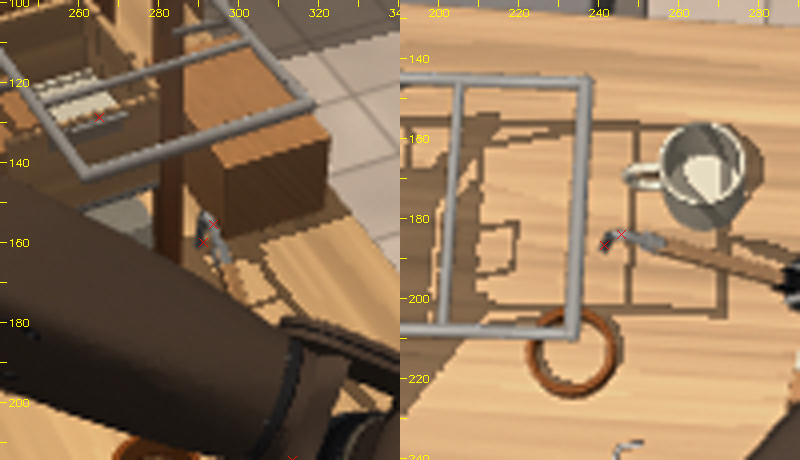

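Emit:
play_rows([
  {"delta_pos": [-0.0006, 0.02, 0.0016], "delta_rot": [0, 0, 0], "claw": 14},
  {"delta_pos": [-0.001, 0.05, 0.0016], "delta_rot": [0, 0, 0], "claw": 14},
  {"delta_pos": [-0.002, 0.08, 0.0016], "delta_rot": [0, 0, 0], "claw": 14},
  {"delta_pos": [-0.003, 0.11, 0.0016], "delta_rot": [0, 0, 0], "claw": 14},
  {"delta_pos": [-0.0035, 0.135, 0.0016], "delta_rot": [0, 0, 0], "claw": 14},
  {"delta_pos": [-0.004, 0.155, 0.0016], "delta_rot": [0, 0, 0], "claw": 14},
  {"delta_pos": [-0.0045, 0.175, 0.0016], "delta_rot": [0, 0, 0], "claw": 14},
  {"delta_pos": [-0.005, 0.19, 0.0016], "delta_rot": [0, 0, 0], "claw": 14},
  {"delta_pos": [-0.0055, 0.205, 0.0016], "delta_rot": [0, 0, 0], "claw": 14},
  {"delta_pos": [-0.0056, 0.212, 0.0016], "delta_rot": [0, 0, 0], "claw": 14},
  {"delta_pos": [-0.0056, 0.212, 0.0016], "delta_rot": [0, 0, 0], "claw": 14},
  {"delta_pos": [-0.0056, 0.212, 0.0016], "delta_rot": [0, 0, 0], "claw": 14},
])

```text
time: 6.57
eef_pos: [0.619, 0.0668, 0.2574]
tcp_rot: [0.644, 0.662, -0.267, 0.275]
contact_force: [-0.9, 0.5, -1.1]
opening: 0.192
```

Run:
```python
from h import *
from plant import ctrl
s=ctrl.get_state();print(s["eef_pos"],s["qpos"].round(3),s["contact_force"].round(1),s["opening"]);pp=polepts(s);print(pp)
r=[]
M=np.array([[np.cos(TH),-np.sin(TH)],[np.sin(TH),np.cos(TH)]])
for n in("side","top"):
    c=ctrl.calibration(n);im=ctrl.read_camera(n);cv2.imwrite(f"pics/{n}3.png",im)
    w=lambda q:proj(c,np.r_[M@q[:2]+O,q[2]])
    u=w(pp["tip"]);x0,y0=int(u[0])-30,int(u[1])-30;k=crop(im,x0,y0,x0+60,y0+60,6)
    for q in [pp["tip"],pp["seat"]]:
        v=w(q);print(n,q,v.round(1));cv2.drawMarker(k,(int((v[0]-x0+.5)*6),int((v[1]-y0+.5)*6)),(0,0,255),1,8)
    r.append(k)
cv2.imwrite("pics/F.png",np.hstack(r))
p,R=by("tip",-.018,.300,45);print(*delta(s,p,R))
```

```text
[0.61898611 0.06675342 0.25735425] [-0.307  0.247  1.746  0.733  1.492 -0.528] [-0.9  0.5 -1.1] 0.19157402680832586
{'origin': array([-1.73e-01, -1.00e-04,  2.51e-01]), 'tip': array([-1.870e-02, -2.000e-04,  3.484e-01]), 'seat': array([-3.350e-02, -2.000e-04,  3.788e-01])}
side [-1.870e-02 -2.000e-04  3.484e-01] [263.  121.4]
side [-3.350e-02 -2.000e-04  3.788e-01] [264.6 116.4]
top [-1.870e-02 -2.000e-04  3.484e-01] [171.6 184.2]
top [-3.350e-02 -2.000e-04  3.788e-01] [174.1 181.5]
[-0.0001  0.0008 -0.0486] [ 0.0004 -0.      0.0003]
```

View pics/F.png

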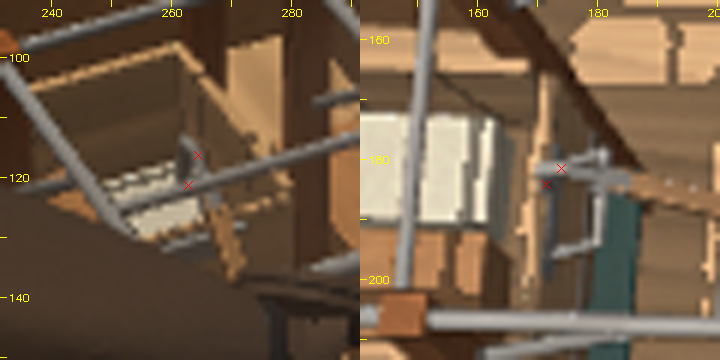

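Run:
```python
from h import *
from plant import ctrl
T,S=ctrl.calibration("top"),ctrl.calibration("side")
M=np.array([[np.cos(TH),-np.sin(TH)],[np.sin(TH),np.cos(TH)]])
p,e=tri(T,(180.6,186.5),S,(265.8,130));print((M.T@(p[:2]-O)).round(4),p[2],e)
for u in[(180.6,186.5),(179.6,186.5)]:
    p=onz(T,*u,.3295);print((M.T@(p[:2]-O)).round(4))
p=onz(S,265.8,130,.3295);print((M.T@(p[:2]-O)).round(4))
im=cv2.imread("pics/top3.png")
print(im[190,165:192].tolist())
print(im[188,165:192].tolist())
```

```text
[-0.0413  0.0003] 0.32818697946071207 2.7986794920368567e-06
[-0.0417  0.0007]
[-0.0386  0.0008]
[-0.0428  0.001 ]
[[76, 88, 100], [79, 107, 134], [76, 104, 133], [130, 178, 227], [135, 184, 231], [80, 111, 141], [66, 92, 116], [83, 87, 91], [63, 64, 63], [53, 65, 78], [49, 66, 83], [50, 68, 86], [49, 68, 86], [72, 80, 88], [43, 52, 62], [162, 170, 176], [108, 113, 114], [73, 79, 63], [73, 78, 59], [74, 79, 61], [75, 80, 62], [76, 81, 61], [58, 65, 58], [66, 90, 114], [67, 93, 118], [69, 94, 118], [67, 92, 117]]
[[76, 89, 99], [80, 107, 136], [78, 106, 135], [134, 183, 232], [132, 180, 229], [80, 109, 139], [82, 113, 145], [90, 97, 105], [62, 63, 65], [53, 65, 78], [48, 64, 82], [51, 69, 87], [49, 67, 85], [64, 77, 88], [40, 51, 62], [160, 168, 175], [130, 136, 142], [79, 85, 72], [72, 78, 59], [73, 79, 60], [74, 79, 60], [79, 83, 62], [56, 58, 40], [24, 34, 49], [38, 56, 80], [62, 85, 110], [57, 80, 104]]
```

Emit:
play_rows([
  {"delta_pos": [0, -0.0025, -0.004], "delta_rot": [0, 0, 0], "claw": 14},
  {"delta_pos": [0, -0.0025, -0.01], "delta_rot": [0, 0, 0], "claw": 14},
  {"delta_pos": [0, -0.0025, -0.016], "delta_rot": [0, 0, 0], "claw": 14},
  {"delta_pos": [0, -0.0025, -0.022], "delta_rot": [0, 0, 0], "claw": 14},
  {"delta_pos": [0, -0.0025, -0.028], "delta_rot": [0, 0, 0], "claw": 14},
  {"delta_pos": [0, -0.0025, -0.034], "delta_rot": [0, 0, 0], "claw": 14},
  {"delta_pos": [0, -0.0025, -0.04], "delta_rot": [0, 0, 0], "claw": 14},
  {"delta_pos": [0, -0.0025, -0.0445], "delta_rot": [0, 0, 0], "claw": 14},
  {"delta_pos": [0, -0.0025, -0.0445], "delta_rot": [0, 0, 0], "claw": 14},
  {"delta_pos": [0, -0.0025, -0.0445], "delta_rot": [0, 0, 0], "claw": 14},
])

```text
time: 7.5
eef_pos: [0.6191, 0.0637, 0.2124]
tcp_rot: [0.644, 0.662, -0.267, 0.274]
contact_force: [-0.3, -0.1, -0.9]
opening: 0.194
```

```bash
sed -i 's/O=np.array(\[.6137,.246\])/O=np.array([.6138,.2427])/' h.py
python3 - <<'E'
from h import *
from plant import ctrl
s=ctrl.get_state();print(s["eef_pos"],s["contact_force"].round(1),s["opening"]);pp=polepts(s);print(pp)
# swing path: seat follows bar; slope 45->35
for th in [0,.05,.1,.15,.25,.35,.45,.55,.65,.75,.85,.95,1.05,1.15,1.22,1.28,1.33,1.36,1.39]:
    x,z=-.1297*np.sin(.285+th),.205+.1297*np.cos(.285+th)
    p,R=by("seat",x,z,45-10*min(th/1.35,1));d,w=delta(s,p,R);print(th,d.tolist(),w.tolist())
E
```

```text
[0.61910416 0.06370176 0.2123904 ] [-0.3 -0.1 -0.9] 0.19380894885796554
{'origin': array([-1.727e-01, -1.000e-04,  2.060e-01]), 'tip': array([-0.0185, -0.0005,  0.3035]), 'seat': array([-0.0333, -0.0005,  0.3339])}
0 [0.0, -0.0031, -0.0045] [0.0002, -0.0003, 0.0006]
0.05 [0.0002, -0.01, -0.0056] [-0.0018, -0.0003, 0.0006]
0.1 [0.0004, -0.0169, -0.0069] [-0.0039, -0.0004, 0.0006]
0.15 [0.0006, -0.0236, -0.0085] [-0.0059, -0.0005, 0.0006]
0.25 [0.001, -0.0366, -0.0127] [-0.0101, -0.0006, 0.0006]
0.35 [0.0014, -0.0489, -0.0179] [-0.0142, -0.0007, 0.0006]
0.45 [0.0017, -0.0604, -0.0241] [-0.0183, -0.0008, 0.0006]
0.55 [0.002, -0.071, -0.0313] [-0.0224, -0.0009, 0.0006]
0.65 [0.0023, -0.0806, -0.0393] [-0.0265, -0.001, 0.0006]
0.75 [0.0025, -0.0892, -0.0481] [-0.0306, -0.0011, 0.0006]
0.85 [0.0027, -0.0966, -0.0576] [-0.0347, -0.0013, 0.0006]
0.95 [0.0029, -0.1028, -0.0675] [-0.0389, -0.0014, 0.0006]
1.05 [0.0031, -0.1078, -0.0779] [-0.043, -0.0015, 0.0006]
1.15 [0.0032, -0.1115, -0.0885] [-0.0471, -0.0016, 0.0006]
1.22 [0.0032, -0.1133, -0.0961] [-0.05, -0.0017, 0.0006]
1.28 [0.0033, -0.1143, -0.1026] [-0.0524, -0.0018, 0.0006]
1.33 [0.0033, -0.1148, -0.108] [-0.0545, -0.0018, 0.0006]
1.36 [0.0033, -0.1148, -0.1115] [-0.0553, -0.0018, 0.0006]
1.39 [0.0033, -0.1144, -0.1154] [-0.0553, -0.0018, 0.0006]
```

Emit:
play_rows([
  {"delta_pos": [0, -0.002, -0.003], "delta_rot": [0, 0, 0], "claw": 14},
  {"delta_pos": [0, -0.0035, -0.0045], "delta_rot": [0, 0, 0], "claw": 14},
  {"delta_pos": [0, -0.0065, -0.005], "delta_rot": [-0.001, 0, 0], "claw": 14},
  {"delta_pos": [0.0002, -0.01, -0.0056], "delta_rot": [-0.002, 0, 0], "claw": 14},
  {"delta_pos": [0.0003, -0.0135, -0.0062], "delta_rot": [-0.003, 0, 0], "claw": 14},
  {"delta_pos": [0.0004, -0.0169, -0.0069], "delta_rot": [-0.004, 0, 0], "claw": 14},
  {"delta_pos": [0.0005, -0.02, -0.0077], "delta_rot": [-0.005, 0, 0], "claw": 14},
  {"delta_pos": [0.0006, -0.0236, -0.0085], "delta_rot": [-0.006, 0, 0], "claw": 14},
  {"delta_pos": [0.0007, -0.0268, -0.0095], "delta_rot": [-0.007, 0, 0], "claw": 14},
  {"delta_pos": [0.0008, -0.03, -0.0105], "delta_rot": [-0.008, 0, 0], "claw": 14},
  {"delta_pos": [0.0009, -0.0333, -0.0116], "delta_rot": [-0.009, 0, 0], "claw": 14},
  {"delta_pos": [0.001, -0.0366, -0.0127], "delta_rot": [-0.01, -0.0005, 0], "claw": 14},
  {"delta_pos": [0.0011, -0.0397, -0.014], "delta_rot": [-0.011, -0.0005, 0], "claw": 14},
  {"delta_pos": [0.0012, -0.0428, -0.0153], "delta_rot": [-0.012, -0.0005, 0], "claw": 14},
  {"delta_pos": [0.0013, -0.0459, -0.0166], "delta_rot": [-0.013, -0.0006, 0], "claw": 14},
  {"delta_pos": [0.0014, -0.0489, -0.0179], "delta_rot": [-0.014, -0.0007, 0], "claw": 14},
  {"delta_pos": [0.0015, -0.0518, -0.0194], "delta_rot": [-0.015, -0.0007, 0], "claw": 14},
  {"delta_pos": [0.0016, -0.0547, -0.021], "delta_rot": [-0.016, -0.0007, 0], "claw": 14},
  {"delta_pos": [0.0017, -0.0576, -0.0225], "delta_rot": [-0.017, -0.0008, 0], "claw": 14},
  {"delta_pos": [0.0017, -0.0604, -0.0241], "delta_rot": [-0.018, -0.0008, 0], "claw": 14},
])

```text
time: 9.17
eef_pos: [0.6208, 0.003, 0.1881]
tcp_rot: [0.636, 0.654, -0.285, 0.293]
contact_force: [0.2, 0.6, -0.7]
opening: 0.189
```

Run:
```python
from h import *
from plant import ctrl
s=ctrl.get_state();print(s["eef_pos"],s["contact_force"].round(1),s["wrist_torque"].round(2),s["opening"]);pp=polepts(s);print(pp)
cv2.imwrite("pics/t4.png",ctrl.read_camera("top"))
for th in [.45,.5,.55,.6,.65,.7,.75,.8,.85,.9,.95]:
    x,z=-.1297*np.sin(.285+th),.205+.1297*np.cos(.285+th)
    p,R=by("seat",x,z,45-10*min(th/1.35,1));d,w=delta(s,p,R);print(th,x,z,d.tolist(),w.tolist())
```

```text
[0.62082182 0.00299203 0.1880859 ] [ 0.2  0.6 -0.7] [-0.34 -0.03 -0.05] 0.18897555524719967
{'origin': array([-0.2338, -0.    ,  0.1814]), 'tip': array([-0.0743, -0.0003,  0.2699]), 'seat': array([-8.740e-02, -3.000e-04,  3.011e-01])}
0.45 -0.08697515408623611 0.301215448716282 [-0.0, 0.0003, 0.0002] [-0.0001, 0.0, 0.0006]
0.5 -0.09167522598936596 0.2967482585109858 [0.0001, -0.0051, -0.0033] [-0.0022, -0.0, 0.0006]
0.55 -0.09614615757105714 0.29205174544098156 [0.0003, -0.0103, -0.007] [-0.0043, -0.0001, 0.0006]
0.6 -0.10037677383077159 0.28713764834304745 [0.0004, -0.0152, -0.0109] [-0.0063, -0.0001, 0.0006]
0.65 -0.10435650043112239 0.2820182499007161 [0.0006, -0.0199, -0.015] [-0.0084, -0.0002, 0.0006]
0.7 -0.10807539012821019 0.2767063459439621 [0.0007, -0.0243, -0.0193] [-0.0104, -0.0003, 0.0006]
0.75 -0.1115241476345526 0.2712152134662913 [0.0008, -0.0285, -0.0238] [-0.0125, -0.0003, 0.0006]
0.8 -0.11469415285246193 0.2655585774391712 [0.0009, -0.0323, -0.0285] [-0.0145, -0.0004, 0.0006]
0.85 -0.11757748241980023 0.25975057650675076 [0.001, -0.0359, -0.0332] [-0.0166, -0.0004, 0.0006]
0.9 -0.12016692951425817 0.2538057276466124 [0.0011, -0.0391, -0.0382] [-0.0187, -0.0005, 0.0006]
0.95 -0.12245602186665756 0.2477388898848892 [0.0012, -0.0421, -0.0432] [-0.0207, -0.0006, 0.0006]
```

Run:
```python
from h import *
from plant import ctrl
T=ctrl.calibration("top");im=cv2.imread("pics/t4.png");M=np.array([[np.cos(TH),-np.sin(TH)],[np.sin(TH),np.cos(TH)]])
print("old",im[190,176:184].max(1))
for y in(-.014,.014):
    u=proj(T,np.r_[M@[-.087,y]+O,.301]);r=int(round(u[1]));c=int(round(u[0]));print(u,im[r,c-7:c+8].tolist())
```

```text
old [157 153 162  95 150 156 149 190]
[198.52545683 184.97030336] [[74, 102, 130], [73, 101, 128], [73, 101, 128], [72, 100, 127], [69, 99, 126], [118, 129, 141], [151, 156, 161], [77, 91, 107], [126, 177, 225], [80, 107, 134], [150, 157, 163], [143, 149, 153], [80, 93, 104], [71, 98, 125], [75, 102, 129]]
[197.88819348 193.61453419] [[75, 103, 131], [75, 103, 132], [75, 104, 132], [75, 103, 132], [75, 100, 124], [71, 89, 107], [163, 170, 176], [93, 99, 106], [129, 178, 228], [75, 109, 141], [149, 156, 162], [158, 164, 169], [107, 111, 114], [73, 98, 123], [71, 99, 127]]
```

Emit:
play_rows([
  {"delta_pos": [0, -0.0024, -0.0017], "delta_rot": [-0.001, 0, 0], "claw": 14},
  {"delta_pos": [0.0001, -0.0051, -0.0033], "delta_rot": [-0.002, 0, 0], "claw": 14},
  {"delta_pos": [0.0002, -0.0077, -0.0052], "delta_rot": [-0.003, 0, 0], "claw": 14},
  {"delta_pos": [0.0003, -0.0103, -0.007], "delta_rot": [-0.004, 0, 0], "claw": 14},
  {"delta_pos": [0.0003, -0.0128, -0.009], "delta_rot": [-0.005, 0, 0], "claw": 14},
  {"delta_pos": [0.0004, -0.0152, -0.0109], "delta_rot": [-0.006, 0, 0], "claw": 14},
  {"delta_pos": [0.0005, -0.0176, -0.013], "delta_rot": [-0.007, 0, 0], "claw": 14},
  {"delta_pos": [0.0006, -0.0199, -0.015], "delta_rot": [-0.008, 0, 0], "claw": 14},
  {"delta_pos": [0.0006, -0.0221, -0.0172], "delta_rot": [-0.0094, 0, 0], "claw": 14},
  {"delta_pos": [0.0007, -0.0243, -0.0193], "delta_rot": [-0.0104, 0, 0], "claw": 14},
  {"delta_pos": [0.0007, -0.0264, -0.0216], "delta_rot": [-0.0115, 0, 0], "claw": 14},
  {"delta_pos": [0.0008, -0.0285, -0.0238], "delta_rot": [-0.0125, 0, 0], "claw": 14},
  {"delta_pos": [0.0008, -0.0304, -0.0262], "delta_rot": [-0.0135, 0, 0], "claw": 14},
  {"delta_pos": [0.0009, -0.0323, -0.0285], "delta_rot": [-0.0145, 0, 0], "claw": 14},
  {"delta_pos": [0.001, -0.0341, -0.0308], "delta_rot": [-0.0155, 0, 0], "claw": 14},
  {"delta_pos": [0.001, -0.0359, -0.0332], "delta_rot": [-0.0166, 0, 0], "claw": 14},
  {"delta_pos": [0.0011, -0.0375, -0.0357], "delta_rot": [-0.0177, 0, 0], "claw": 14},
  {"delta_pos": [0.0011, -0.0391, -0.0382], "delta_rot": [-0.0187, 0, 0], "claw": 14},
  {"delta_pos": [0.0012, -0.0406, -0.0407], "delta_rot": [-0.0197, 0, 0], "claw": 14},
  {"delta_pos": [0.0012, -0.0421, -0.0432], "delta_rot": [-0.0207, 0, 0], "claw": 14},
])

```text
time: 10.88
eef_pos: [0.6219, -0.0396, 0.1443]
tcp_rot: [0.626, 0.644, -0.307, 0.314]
contact_force: [0.4, 0.5, -0.6]
opening: 0.195
```

Run:
```python
from h import *
from plant import ctrl
s=ctrl.get_state();print(s["eef_pos"],s["contact_force"].round(1),s["wrist_torque"].round(2),s["opening"]);pp=polepts(s);print(pp)
for th in [.95,1,1.05,1.1,1.15,1.2,1.25,1.3,1.35,1.4]:
    x,z=-.1297*np.sin(.285+th),.205+.1297*np.cos(.285+th)
    p,R=by("seat",x,z,45-10*min(th/1.35,1));d,w=delta(s,p,R);print(th,x,z,d.tolist(),w.tolist())
```

```text
[ 0.62192792 -0.03963122  0.14425824] [ 0.4  0.5 -0.6] [-0.38 -0.02  0.  ] 0.19464585680941174
{'origin': array([-2.769e-01,  1.000e-04,  1.372e-01]), 'tip': array([-0.1119, -0.0004,  0.215 ]), 'seat': array([-0.1229, -0.0005,  0.247 ])}
0.95 -0.12245602186665756 0.2477388898848892 [0.0001, 0.0005, 0.0006] [0.0002, -0.0007, 0.0007]
1 -0.12443903793825369 0.2415652271564373 [0.0002, -0.0021, -0.0045] [-0.0018, -0.0007, 0.0007]
1.05 -0.12611102122160234 0.23530017040289652 [0.0002, -0.0044, -0.0097] [-0.0039, -0.0008, 0.0007]
1.1 -0.1274677926292472 0.22895937900337215 [0.0003, -0.0064, -0.015] [-0.0059, -0.0008, 0.0007]
1.15 -0.1285059609392621 0.2225587016341428 [0.0004, -0.0081, -0.0204] [-0.008, -0.0009, 0.0008]
1.2 -0.12922293127153953 0.21611413665522305 [0.0004, -0.0095, -0.0258] [-0.0101, -0.0009, 0.0008]
1.25 -0.12961691157363978 0.20964179212279577 [0.0004, -0.0105, -0.0312] [-0.0121, -0.001, 0.0008]
1.3 -0.12968691709998856 0.20315784552746008 [0.0004, -0.0112, -0.0366] [-0.0142, -0.0011, 0.0008]
1.35 -0.12943277287322816 0.19667850335893025 [0.0005, -0.0115, -0.0421] [-0.0162, -0.0011, 0.0008]
1.4 -0.12885511412156975 0.19021996059825144 [0.0004, -0.011, -0.0485] [-0.0162, -0.0011, 0.0008]
```

Emit:
play_rows([
  {"delta_pos": [0.0001, -0.001, -0.002], "delta_rot": [-0.001, 0, 0], "claw": 14},
  {"delta_pos": [0.0002, -0.0021, -0.0045], "delta_rot": [-0.0018, 0, 0], "claw": 14},
  {"delta_pos": [0.0002, -0.0032, -0.0071], "delta_rot": [-0.0028, 0, 0], "claw": 14},
  {"delta_pos": [0.0002, -0.0044, -0.0097], "delta_rot": [-0.0039, 0, 0], "claw": 14},
  {"delta_pos": [0.0003, -0.0054, -0.0123], "delta_rot": [-0.0049, 0, 0], "claw": 14},
  {"delta_pos": [0.0003, -0.0064, -0.015], "delta_rot": [-0.0059, 0, 0], "claw": 14},
  {"delta_pos": [0.0003, -0.0072, -0.0177], "delta_rot": [-0.007, 0, 0], "claw": 14},
  {"delta_pos": [0.0004, -0.0081, -0.0204], "delta_rot": [-0.008, 0, 0], "claw": 14},
  {"delta_pos": [0.0004, -0.0088, -0.0231], "delta_rot": [-0.009, 0, 0], "claw": 14},
  {"delta_pos": [0.0004, -0.0095, -0.0258], "delta_rot": [-0.0101, 0, 0], "claw": 14},
  {"delta_pos": [0.0004, -0.01, -0.0285], "delta_rot": [-0.0111, 0, 0], "claw": 14},
  {"delta_pos": [0.0004, -0.0105, -0.0312], "delta_rot": [-0.0121, 0, 0], "claw": 14},
  {"delta_pos": [0.0004, -0.0108, -0.0334], "delta_rot": [-0.013, 0, 0], "claw": 14},
  {"delta_pos": [0.0004, -0.0111, -0.0356], "delta_rot": [-0.014, 0, 0], "claw": 14},
  {"delta_pos": [0.0004, -0.0113, -0.0378], "delta_rot": [-0.0148, 0, 0], "claw": 14},
  {"delta_pos": [0.0005, -0.0115, -0.0398], "delta_rot": [-0.0155, 0, 0], "claw": 14},
  {"delta_pos": [0.0005, -0.0115, -0.0415], "delta_rot": [-0.0162, 0, 0], "claw": 14},
  {"delta_pos": [0.0005, -0.0115, -0.043], "delta_rot": [-0.0162, 0, 0], "claw": 14},
  {"delta_pos": [0.0005, -0.0113, -0.0445], "delta_rot": [-0.0162, 0, 0], "claw": 14},
  {"delta_pos": [0.0005, -0.0113, -0.0455], "delta_rot": [-0.0162, 0, 0], "claw": 14},
])

```text
time: 12.55
eef_pos: [0.6227, -0.0494, 0.1001]
tcp_rot: [0.619, 0.637, -0.321, 0.328]
contact_force: [-0.4, 6.7, 6.0]
opening: 0.192
```

Run:
```python
from h import *
from plant import ctrl
s=ctrl.get_state();print(s["eef_pos"],s["contact_force"].round(1),s["wrist_torque"].round(2),s["opening"]);pp=polepts(s);print(pp)
r=[];M=np.array([[np.cos(TH),-np.sin(TH)],[np.sin(TH),np.cos(TH)]])
for n in("side","top"):
    c=ctrl.calibration(n);im=ctrl.read_camera(n);cv2.imwrite(f"pics/{n}5.png",im)
    u=proj(c,np.r_[M@[-.115,0]+O,.2]);x0,y0=int(u[0])-33,int(u[1])-40;k=crop(im,x0,y0,x0+66,y0+80,6)
    for q in [pp["tip"],pp["seat"],np.array([-.1294,.02,.1967]),np.array([-.1294,-.02,.1967])]:
        v=proj(c,np.r_[M@q[:2]+O,q[2]]);print(n,v.round(1));cv2.drawMarker(k,(int((v[0]-x0+.5)*6),int((v[1]-y0+.5)*6)),(0,0,255),1,8)
    r.append(k)
cv2.imwrite("pics/G.png",np.hstack(r))
```

```text
[ 0.62268426 -0.04939671  0.10014991] [-0.4  6.7  6. ] [1.41 0.09 0.13] 0.1921824247918804
{'origin': array([-0.287 , -0.0003,  0.0928]), 'tip': array([-0.1187, -0.0009,  0.1631]), 'seat': array([-0.1282, -0.001 ,  0.1955])}
side [276.9 180. ]
side [278.1 175. ]
side [272.8 176.9]
side [283.2 173.3]
top [214.8 200.2]
top [216.2 197.9]
top [216.2 203.8]
top [216.9 192.3]
```

View pics/G.png

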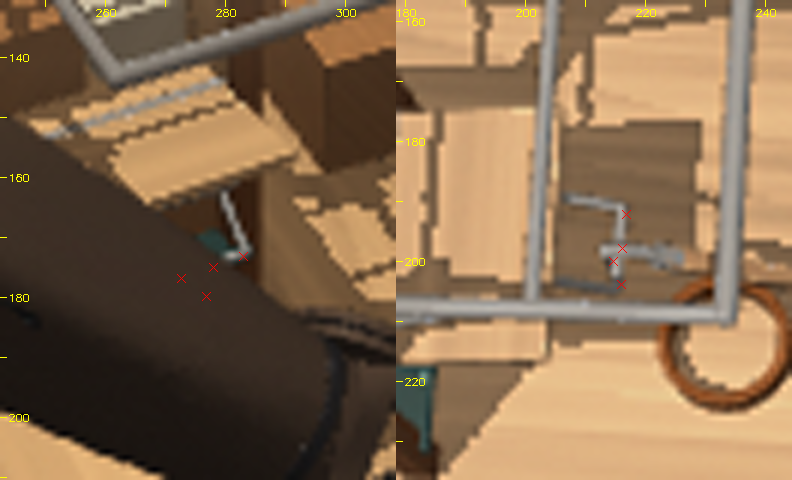

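Emit:
play_rows([
  {"delta_pos": [0, 0.001, 0.002], "delta_rot": [0, 0, 0], "claw": 14},
  {"delta_pos": [0, 0.0025, 0.004], "delta_rot": [0, 0, 0], "claw": 14},
  {"delta_pos": [0, 0.0035, 0.007], "delta_rot": [0, 0, 0], "claw": 14},
  {"delta_pos": [0, 0.004, 0.011], "delta_rot": [0, 0, 0], "claw": 14},
  {"delta_pos": [0, 0.004, 0.016], "delta_rot": [0, 0, 0], "claw": 14},
  {"delta_pos": [0, 0.004, 0.021], "delta_rot": [0, 0, 0], "claw": 14},
  {"delta_pos": [0, 0.004, 0.026], "delta_rot": [0, 0, 0], "claw": 14},
  {"delta_pos": [0, 0.004, 0.031], "delta_rot": [0, 0, 0], "claw": 14},
  {"delta_pos": [0, 0.004, 0.036], "delta_rot": [0, 0, 0], "claw": 14},
  {"delta_pos": [0, 0.004, 0.041], "delta_rot": [0, 0, 0], "claw": 14},
  {"delta_pos": [0, 0.004, 0.046], "delta_rot": [0, 0, 0], "claw": 14},
  {"delta_pos": [0, 0.004, 0.053], "delta_rot": [0, 0, 0], "claw": 14},
  {"delta_pos": [0, 0.004, 0.06], "delta_rot": [0, 0, 0], "claw": 14},
  {"delta_pos": [0, 0.004, 0.065], "delta_rot": [0, 0, 0], "claw": 14},
  {"delta_pos": [0, 0.004, 0.065], "delta_rot": [0, 0, 0], "claw": 14},
])

```text
time: 13.9
eef_pos: [0.6235, -0.0456, 0.1671]
tcp_rot: [0.619, 0.637, -0.321, 0.329]
contact_force: [-0.4, 0.0, -1.0]
opening: 0.189
```

Run:
```python
from h import *
from plant import ctrl
s=ctrl.get_state();print(s["eef_pos"],s["contact_force"].round(1),s["wrist_torque"].round(2),s["opening"]);pp=polepts(s);print(pp)
M=np.array([[np.cos(TH),-np.sin(TH)],[np.sin(TH),np.cos(TH)]])
T=ctrl.calibration("top");im=ctrl.read_camera("top");cv2.imwrite("pics/t6.png",im);old=cv2.imread("pics/top5.png")
for y in(-.016,.016):
    u=proj(T,np.r_[M@[-.1294,y]+O,.1967]);r=int(round(u[1]));c=int(round(u[0]));print(u.round(1),old[r,c-5:c+6].max(1),im[r,c-5:c+6].max(1))
```

```text
[ 0.62349417 -0.04564075  0.16707253] [-0.4  0.  -1. ] [-0.48 -0.02 -0.05] 0.18892240344667274
{'origin': array([-0.2833, -0.0013,  0.1597]), 'tip': array([-0.1149, -0.0016,  0.2298]), 'seat': array([-0.1244, -0.0016,  0.2623])}
[216.8 193.5] [123 125 124 121 167 116 122 126 126 126 125] [163 141 140 142 141 139 129 134 132 131 134]
[216.2 202.7] [124 127 126 102  96  86 121 123 122 121 121] [124 126 126 101  96  90 120 123 122 122 121]
```

Run:
```python
from h import *
from plant import ctrl
s=ctrl.get_state()
q=Ro.from_quat([0.476,0.522,-0.477,0.523])
print(delta(s,np.array([.4525,-.348,.20]),q.as_matrix()))
```

```text
(array([-0.1707, -0.3024,  0.0337]), array([-0.1962, -0.0121,  0.0201]))
```

Emit:
play_rows([
  {"delta_pos": [0, -0.02, 0.005], "delta_rot": [0, 0, 0], "claw": 14},
  {"delta_pos": [0, -0.05, 0.01], "delta_rot": [0, 0, 0], "claw": 14},
  {"delta_pos": [0, -0.085, 0.015], "delta_rot": [0, 0, 0], "claw": 14},
  {"delta_pos": [0, -0.12, 0.02], "delta_rot": [0, 0, 0], "claw": 14},
  {"delta_pos": [0, -0.155, 0.03], "delta_rot": [-0.01, 0, 0], "claw": 14},
  {"delta_pos": [-0.005, -0.19, 0.04], "delta_rot": [-0.03, -0.002, 0.003], "claw": 14},
  {"delta_pos": [-0.02, -0.215, 0.05], "delta_rot": [-0.05, -0.003, 0.005], "claw": 14},
  {"delta_pos": [-0.04, -0.24, 0.055], "delta_rot": [-0.08, -0.005, 0.008], "claw": 14},
  {"delta_pos": [-0.065, -0.26, 0.055], "delta_rot": [-0.11, -0.007, 0.011], "claw": 14},
  {"delta_pos": [-0.09, -0.275, 0.05], "delta_rot": [-0.14, -0.009, 0.014], "claw": 14},
  {"delta_pos": [-0.115, -0.285, 0.045], "delta_rot": [-0.165, -0.01, 0.017], "claw": 14},
  {"delta_pos": [-0.14, -0.293, 0.04], "delta_rot": [-0.185, -0.0115, 0.019], "claw": 14},
  {"delta_pos": [-0.16, -0.3, 0.035], "delta_rot": [-0.1962, -0.0121, 0.0201], "claw": 14},
  {"delta_pos": [-0.1707, -0.3024, 0.0337], "delta_rot": [-0.1962, -0.0121, 0.0201], "claw": 14},
  {"delta_pos": [-0.1707, -0.3024, 0.0337], "delta_rot": [-0.1962, -0.0121, 0.0201], "claw": 14},
  {"delta_pos": [-0.1707, -0.3024, 0.0337], "delta_rot": [-0.1962, -0.0121, 0.0201], "claw": 14},
  {"delta_pos": [-0.1707, -0.3024, 0.0337], "delta_rot": [-0.1962, -0.0121, 0.0201], "claw": 14},
])

```text
time: 15.37
eef_pos: [0.4535, -0.3483, 0.2005]
tcp_rot: [0.476, 0.522, -0.477, 0.523]
contact_force: [0.4, 0.1, -1.1]
opening: 0.196
```

Run:
```python
from h import *
from plant import ctrl
s=ctrl.get_state();print(s["eef_pos"],s["tcp_rot"].round(4),s["contact_force"].round(1),s["wrist_torque"].round(2))
Rm=Ro.from_quat(s["tcp_rot"]).as_matrix();o=s["eef_pos"]+Rm[:,0]*OFF;X,Z=-Rm[:,2],-Rm[:,0];print("pole X",X.round(4))
a=ctrl.read_camera("top");b=ctrl.read_camera("side");w=ctrl.read_camera("wrist");cv2.imwrite("pics/top7.png",a);cv2.imwrite("pics/side7.png",b);cv2.imwrite("pics/w7.png",w)
res=np.zeros((600,800,3),np.uint8);x=0
for im,n in((a,"top"),(b,"side")):
    c=ctrl.calibration(n);u=proj(c,o+X*.198-Z*.01);x0,y0=int(u[0])-30,int(u[1])-28;k=crop(im,x0,y0,x0+66,y0+50,6)
    for q in[(.17,0),(.198,-.01),(.178,-.04)]:
        v=proj(c,o+X*q[0]+Z*q[1]);print(n,q,v.round(1));cv2.drawMarker(k,(int((v[0]-x0+.5)*6),int((v[1]-y0+.5)*6)),(0,0,255),1,8)
    res[:300,x:x+396]=k;x+=400
res[300:,:]=cv2.resize(w[0:210],(800,300))
cv2.imwrite("pics/H.png",res)
```

```text
[ 0.45349064 -0.34829337  0.20049527] [ 0.4763  0.5217 -0.4767  0.5232] [ 0.4  0.1 -1.1] [-0.13  0.04  0.02]
pole X [-0.0918  0.9958 -0.002 ]
top (0.17, 0) [300.7 256.8]
top (0.198, -0.01) [292.1 257.4]
top (0.178, -0.04) [297.8 258.3]
side (0.17, 0) [263.3 256.2]
side (0.198, -0.01) [259.1 251.7]
side (0.178, -0.04) [262.5 262.1]
```

View pics/H.png

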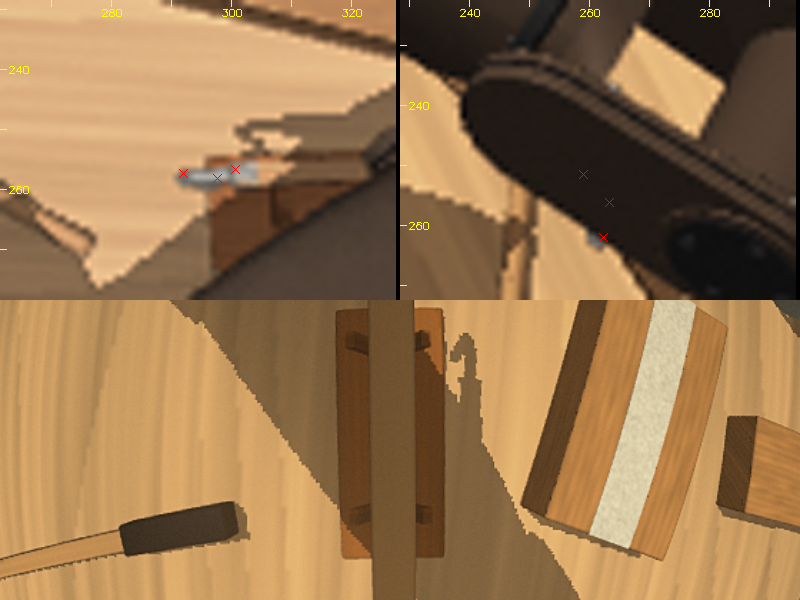

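Emit:
play_rows([
  {"delta_pos": [-0.001, 0, -0.025], "delta_rot": [0, 0, 0], "claw": 14},
  {"delta_pos": [-0.001, 0, -0.05], "delta_rot": [0, 0, 0], "claw": 14},
  {"delta_pos": [-0.001, 0, -0.07], "delta_rot": [0, 0, 0], "claw": 14},
  {"delta_pos": [-0.001, 0, -0.08], "delta_rot": [0, 0, 0], "claw": 14},
  {"delta_pos": [-0.001, 0, -0.088], "delta_rot": [0, 0, 0], "claw": 14},
  {"delta_pos": [-0.001, 0, -0.094], "delta_rot": [0, 0, 0], "claw": 14},
  {"delta_pos": [-0.001, 0, -0.099], "delta_rot": [0, 0, 0], "claw": 14},
  {"delta_pos": [-0.001, 0, -0.103], "delta_rot": [0, 0, 0], "claw": 14},
  {"delta_pos": [-0.001, 0, -0.106], "delta_rot": [0, 0, 0], "claw": 14},
  {"delta_pos": [-0.001, 0, -0.1085], "delta_rot": [0, 0, 0], "claw": 14},
  {"delta_pos": [-0.001, 0, -0.1095], "delta_rot": [0, 0, 0], "claw": 14},
  {"delta_pos": [-0.001, 0, -0.1095], "delta_rot": [0, 0, 0], "claw": 14},
])

```text
time: 16.52
eef_pos: [0.4525, -0.3483, 0.091]
tcp_rot: [0.476, 0.522, -0.477, 0.523]
contact_force: [-0.7, -0.3, -0.7]
opening: 0.192
```

Emit:
play_rows([
  {"delta_pos": [0, 0, -0.0008], "delta_rot": [0, 0, 0], "claw": 14},
  {"delta_pos": [0, 0, -0.0016], "delta_rot": [0, 0, 0], "claw": 14},
  {"delta_pos": [0, 0, -0.0016], "delta_rot": [0, 0, 0], "claw": 14},
])

```text
time: 16.77
eef_pos: [0.4526, -0.3484, 0.0906]
tcp_rot: [0.476, 0.522, -0.477, 0.523]
contact_force: [-3.2, 1.3, 4.5]
opening: 0.196
```

Emit:
play_rows([
  {"delta_pos": [0, 0, 0], "delta_rot": [0, 0, 0], "claw": 20},
  {"delta_pos": [0, 0, 0], "delta_rot": [0, 0, 0], "claw": 24},
  {"delta_pos": [0, 0, 0], "delta_rot": [0, 0, 0], "claw": 32},
  {"delta_pos": [0, 0, 0], "delta_rot": [0, 0, 0], "claw": 45},
  {"delta_pos": [0, 0, 0], "delta_rot": [0, 0, 0], "claw": 50},
  {"delta_pos": [0, 0, 0], "delta_rot": [0, 0, 0], "claw": 50},
  {"delta_pos": [0, 0, 0], "delta_rot": [0, 0, 0], "claw": 50},
  {"delta_pos": [0, 0, 0.015], "delta_rot": [0, 0, 0], "claw": 50},
  {"delta_pos": [0, 0, 0.04], "delta_rot": [0, 0, 0], "claw": 50},
  {"delta_pos": [0, 0, 0.08], "delta_rot": [0, 0, 0], "claw": 50},
  {"delta_pos": [0, 0, 0.12], "delta_rot": [0, 0, 0], "claw": 50},
  {"delta_pos": [0, -0.04, 0.15], "delta_rot": [0, 0, 0], "claw": 50},
  {"delta_pos": [0, -0.08, 0.16], "delta_rot": [0, 0, 0], "claw": 50},
  {"delta_pos": [0, -0.12, 0.16], "delta_rot": [0, 0, 0], "claw": 50},
  {"delta_pos": [0, -0.16, 0.16], "delta_rot": [0, 0, 0], "claw": 50},
  {"delta_pos": [0, -0.16, 0.16], "delta_rot": [0, 0, 0], "claw": 50},
  {"delta_pos": [0, -0.16, 0.16], "delta_rot": [0, 0, 0], "claw": 50},
  {"delta_pos": [0, -0.16, 0.16], "delta_rot": [0, 0, 0], "claw": 50},
])

```text
time: 18.27
eef_pos: [0.4523, -0.5079, 0.2496]
tcp_rot: [0.476, 0.523, -0.476, 0.522]
contact_force: [-0.1, 1.2, -1.0]
opening: 0.589
```

Run:
```python
from h import *
from plant import ctrl
s=ctrl.get_state();print(s["eef_pos"],s["contact_force"].round(1),s["opening"],s["dq"].max())
a=ctrl.read_camera("top");b=ctrl.read_camera("side");cv2.imwrite("pics/top8.png",a);cv2.imwrite("pics/side8.png",b)
t0=cv2.imread("pics/top0.png");s0=cv2.imread("pics/side0.png")
res=np.zeros((600,800,3),np.uint8)
def put(k,x,y): res[y:y+k.shape[0],x:x+k.shape[1]]=k
put(crop(t0,285,243,365,283,4),0,0);put(crop(a,285,243,365,283,4),0,165)
put(crop(s0,250,265,310,340,4),325,0);put(crop(b,250,265,310,340,4),570,0)
put(crop(a,140,130,360,262,2),0,330);put(crop(b,205,60,335,200,2),445,320)
cv2.imwrite("pics/I.png",res)
```

```text
[ 0.45230295 -0.50793126  0.24957783] [-0.1  1.2 -1. ] 0.5892407956307891 0.02330052713614931Traceback (most recent call last):
  File "<stdin>", line 9, in <module>
  File "<stdin>", line 7, in put
ValueError: could not broadcast input array from shape (300,240,3) into shape (300,230,3)
```

Run:
```python
from h import *
a=cv2.imread("pics/top8.png");b=cv2.imread("pics/side8.png")
t0=cv2.imread("pics/top0.png");s0=cv2.imread("pics/side0.png")
res=np.zeros((600,800,3),np.uint8)
def put(k,x,y): res[y:y+k.shape[0],x:x+k.shape[1]]=k
put(crop(t0,285,243,365,283,4),0,0);put(crop(a,285,243,365,283,4),0,165)
put(crop(s0,250,265,307,340,4),325,0);put(crop(b,250,265,307,340,4),560,0)
put(crop(a,140,130,360,262,2),0,330);put(crop(b,205,60,335,200,2),445,310)
cv2.imwrite("pics/I.png",res)
```

```text
(no output)
```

View pics/I.png

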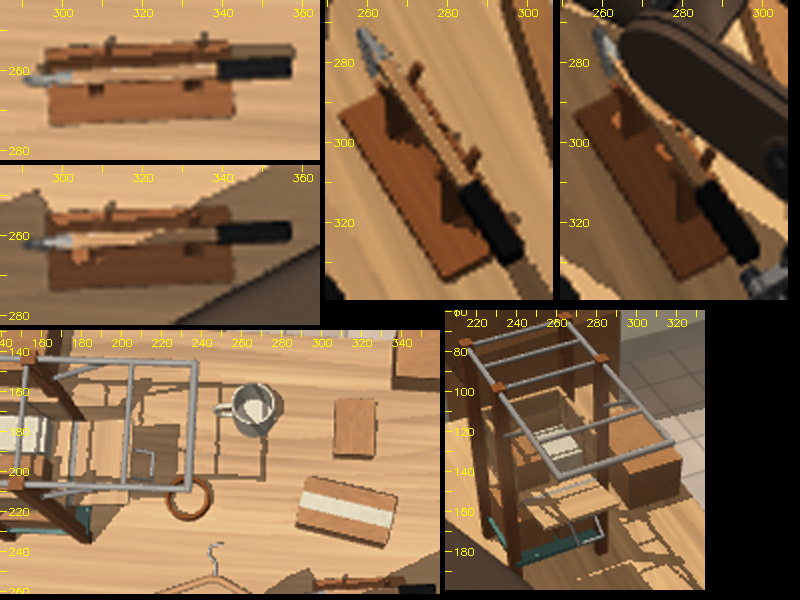

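```bash
python3 -c "
from plant import ctrl
s=ctrl.get_state();print(s['time'],s['dq'].round(3));print(ctrl.sign_off())"
```

```text
18.3667 [ 0.008 -0.011  0.004 -0.    -0.002 -0.002]
the job is handed in; nothing more can be done
None
```

The hatch is down, the short pole is back in both yokes of its rest, and the job is handed in after 18.4 s of robot time.

I took the pole by its black grip and reached under the shelf bar, sloping it 45° rather than the suggested 35° to give the hand more room. I let the tip down into the eye and swung the hatch down at about 0.3 rad/s. I then lifted the hook out, laid the pole back and drew the open hand clear.

**Hatch:** At the end of the swing the force rose from about 1 N to about 9 N, which I took as the stop. In the top view the eye bar lay where a 1.35 rad hatch would put it, and it was still there in the last pictures. The last side view agreed to about 1.5 pixels, judged by eye. I have no direct angle reading.

**Pole:** The before and after crops from both cameras show it lying as it did, to within about 1 pixel. The arm hides part of the shaft in the last side view.

**Disagreement:** The rack position from the uprights and shelf was about 3–5 mm off from where the eye appeared in the images. I corrected for 3 mm before lowering the hook.

**Other things:** The mug, small box and carton look unmoved in the last pictures. I did not compare the hanger, jar, screwdriver or large pole before and after, though no move went near them.

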